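# Hold the spring clip open around the edge of the card

### The arm

A 6-joint arm with a two-finger parallel gripper is mounted at the origin on the work surface; the furniture and walls round the work are solid. World frame = base frame: x ahead of the robot, y to its left, z up, the work surface at z = 0. Lengths are in m, angles in rad, forces in N, time in s.
With the tool pointing down it reaches from about 0.35 to 1 m from the base axis. Payload 7.1 kg.
Tool frame: the origin (TCP) lies midway between the tips of the shut fingers; the grasp point (between the pads) lies 19 mm behind it (pinch_z is the z of the grasp point in the tool frame, in m); z points along the fingers, y is the line along which they close (so a half turn about z gives the same grasp; the last joint's range is limited). The gripper opens to 85 mm and grips with 20 to 120 N. Pads are 22 mm wide; open, the fingers measure 114 mm over their backs; the gripper's body (76 mm by 85 mm) begins 54 mm behind the grasp point. The pads swing forward as they close: fully open they stand 13 mm farther back than shut.
Start: joints at [-1.187, 0.423, 1.63, -0, 1.089, -0.019], TCP at [0.245, -0.575, 0.231] pointing down, gripper open.
Joint ranges: [-3, 3], [-0.9, 2.11], [0.09, 2.58], [-1.31, 4.45], [0.11, 2.69], [-2.54, 2.54]. Speed limits (rad/s): [2.39, 2.39, 3.01, 3.14, 3.14, 3.14].

### API

Orientations are given as [roll, pitch, yaw] about the fixed x, y, z axes, in that order (R = Rz(yaw) Ry(pitch) Rx(roll)).
In Python, from bench import sense, get_image, camera_info, close_job, outline_of, pinch_z gives the robot as it stands.
- The arm moves only by the tool carry_out, never from a script. Its argument "targets" is a list of rows, each a list of 5 numbers: the shift along the tool's x, y, z normalised to -1 to 1, where 1 is 25 cm, then the turn about the tool's z normalised to -1 to 1, where 1 is 1.5 rad, then the opening, from 0 (shut) to 1 (fully open). In form: [[tx, ty, tz, yaw, fingers], ...]. A call has 1 to 8 rows; each row shifts and turns the commanded pose from where the row before left it, along the tool's axes as they then stand; what a row does not reach is not made up. A row lasts 1/10 s, in which the tool goes at most 50 mm and 8.59 degrees, less where a joint would pass 70% of its speed; a pose out of reach is approached as far as the arm can. A call with a number of a shift or a turn outside -1 to 1 is refused whole. A call with a gripper value outside its range is refused whole. The fingers move at their own pace and stop on an object; "grip_force" is the grip in N (left out, the last holds). Time passes only in rows, so rows that do not move let the fingers close. It gives the time, the measured TCP pose, the force, the opening and the grip force at its end, in the units of the state.
- sense(): the state, without advancing time (a new reading comes with each control period).
- get_image(name): name is "scene" or "top" or "wrist"; returns the picture (400x640x3 uint8, blue, green, red); there is no depth.
- camera_info(name): a dict with "camera_matrix" (3x3 intrinsics, pixels), "T" (4x4, takes a point from camera to world coordinates); the wrist camera has in their place "tool_from_camera" (4x4, takes a point from camera to tool coordinates, whose origin is the TCP and whose axes are the flange's). Camera axes: x right, y up, looking along -z (the intrinsics and any distortion apply to the point x, -y, -z); pixel columns grow to the right and rows downward; lengths in m; the calibration is good to about 2 mm. A picture is of the moment at which its call begins: read the wrist's pose just before it. camera_info takes no time and is no camera call.
- close_job(): hands the job in; it is judged then, once.
Trained networks look in the newest picture that a camera, given by its name, has taken for a name from the list of things; names that differ only in an ending like _2 or _b are one class to them, and where a whole thing is asked for, a point or a joint stands for the part that bears it (a point fixed in the world has none). Each returns a list of dicts, best first, with "score" (0 to 1); they miss things now and then, are a little off and sometimes report something else, mostly with a low value. They report only what shows in the picture. A call takes as long as a camera call. They do not tell look-alikes from the thing itself.
- outline_of(target, camera): "mask" (400x640 bool, what is visible of it) and "box" ([left, top, right, bottom] in pixels, round what is visible of it).
The state is a dict: "time_s": time; "joint_pos": joint angles; "qd": joint speeds; "tau": joint torques, N m; "tcp_pos": TCP position; "tool_rot": TCP orientation; "wrist_force": force on the tool from outside, world axes, zero at the start; "torque": the same for the moment, N m; "finger_gap": finger opening in m; "finger_force": force on a finger pad.
Only numpy, scipy, OpenCV 4.12 (cv2) and the standard library are available. Lean on these libraries where they do the work, as an engineer would, in place of code of your own. Each camera call takes 0.05 s, during which the arm holds its last target. There are 200 camera calls.

### The job

Squeeze the handles of the steel spring clip together so that its jaws gape, and hold it in the air with the free edge of the standing card well inside the open jaws (about 15 mm in), roughly half way up that edge, one jaw on either side and neither touching the card, so that a colleague can slip a sheet in beside it. Do not shift the card stand or disturb anything else on the bench. Finish while still holding the clip open there: do not let it close on the card and do not put it down.

Things in the scene. Friction and masses are not known exactly. Their poses are not given: they have to be found in the camera images.
- clip: Bare-steel spring clip like a clothes peg, 90 mm long, 28 mm deep along its pivot, 75 g; starts closed, lying on its side, pivot upright, jaws level. Origin: on the pivot axis at the underside (clip fills z 0 to 28 mm). Frame fixed to the left arm (left handle at +y): +x from pivot to left jaw tip, the clip's middle line when closed. Jaws reach 42 mm ahead of the pivot, handles 46 mm behind
- handle_left (a point): Roll at the end of the left handle (on body clip): upright, radius 4 mm, 28 mm tall; this point is on its axis at mid height, 42 mm behind the pivot, 24 mm to the side. Closed, the clip is 56 mm wide over both rolls: grip there from above, across them. Squeezing takes about 3.5 N at first, 9 N wide open, where they are about 25 mm over the rolls
- handle_right (a point): Roll at the end of the right handle, mirror image of the left. Squeezing the handles together opens the jaws, a spring closes them. At 32 mm over the rolls the jaw tips are about 23 mm apart. While the rolls stay put on the pads, the pivot moves about 5 mm forward as the clip opens
- clip_jaw (a joint): Opening angle between the clip's two arms, rad: 0 closed (jaws touching), 0.7 at the stop. The right arm turns clockwise seen from above (about -z of body clip) as it grows, so the clip's middle line lies at minus half this angle from +x of body clip
- jaw_tip_left (a point): Inner face of the left jaw (on body clip), 1 mm short of its tip, 41 mm ahead of the pivot, half way across the clip's 28 mm depth
- jaw_tip_right (a point): Inner face of the right jaw, the same point on the other arm; the two points coincide when the clip is closed
- stand: Card stand, 0.8 kg, loose: stiff white plastic card 3 mm thick, upright in a slotted aluminium base 130 x 56 x 22 mm; card top 130 mm above the bench. Origin: on the bench under the card; z up, x along the card from its free edge (x -70 mm, facing roughly to the robot) to an upright end post (x +74 mm, 12 x 14 mm, 132 mm high), y across it. Base from x -50 to +80 mm
- card_edge (a point): Middle of the card's free upright edge (opposite the end post), 80 mm above the bench; the edge runs from 10 to 130 mm up and stands 20 mm out from the base. Axes as body stand: the card lies on its +x side
- tape_roll: Roll of labelling tape, 55 mm across, 19 mm high, lying flat: leave it where it is. Origin: centre of its underside.
- boat: White weighing boat, 48 x 48 x 11 mm: leave it where it is. Origin: centre of its underside.
- lab_timer: Bench timer, 60 x 62 x 20 mm: leave it where it is. Origin: centre of its underside.
- glass_beaker: Small glass beaker, 57 mm across, 71 mm high: leave it where it is. Origin: centre of its underside.
Things that resemble listed ones, but are neither listed nor needed, are in the scene too. What is shaped like the clip but blue or yellow is not meant.

How it is judged:
On the way:
1. the clip is squeezed open and lifted off the bench (value of joint clip_jaw above 0.3 rad and height (world z) of clip above 0.03 m and contact force between the fingers and clip above 2 N), for 0.2 s.
At the end, for the whole second after the job is handed in: Jaw tips on opposite sides of the card, each 3 mm clear of it, 8 mm past the free edge, 50 to 115 mm up; clip open over 0.3 rad, gripped (over 2 N), still, touching neither card nor stand; robot off the stand; stand upright, moved under 10 mm; tape, boat, timer, beaker moved under 20 mm (((y of jaw_tip_left in the frame of stand above 0.0045 m and y of jaw_tip_right in the frame of stand below -0.0045 m) or (y of jaw_tip_right in the frame of stand above 0.0045 m and y of jaw_tip_left in the frame of stand below -0.0045 m)) and x of each of jaw_tip_left, jaw_tip_right in the frame of stand above -0.062 m and z of jaw_tip_left in the frame of stand between 0.05 and 0.115 m and z of jaw_tip_right in the frame of stand between 0.05 and 0.115 m and value of joint clip_jaw above 0.3 rad and contact force between the fingers and clip above 2 N and contact force between each of clip, the arm, the fingers and stand below 0.2 N and linear speed of clip below 0.03 m/s and distance of stand from where it was at the start of the episode below 0.01 m and angle between stand's own z axis and vertical below 0.05 rad and distance of each of tape_roll, boat, lab_timer, glass_beaker from where it was at the start of the episode below 0.02 m); the arm keeps its last pose, push and grip.
It fails at once if the card stand is shoved or tipped (25 mm) (distance of stand from where it was at the start of the episode above 0.025 m or angle between stand's own z axis and vertical above 0.2 rad).
It fails at once if the clip's jaws or the gripper press hard on the card stand (over 10 N) (contact force between any of clip, the fingers and stand above 10 N).
It fails at once if a bystander is disturbed (distance of any of tape_roll, boat, lab_timer, glass_beaker from where it was at the start of the episode above 0.03 m).
It also fails if it takes over 34 s, if anything falls off the work surface, if the arm or the gripper's body presses on something with over 40 N, if the wrist force passes 120 N, or if a joint passes its speed limit or range.

## Working session

There is one attempt and no reset: what is moved stays moved. The work goes in short steps, Python scripts to look and compute and a tool call to move; the robot and the scene stay as the last step left them, time stands still between calls to the robot, and variables do not carry over. Pictures are saved under pics/ and viewed, at most 10 in all, crops included, and the job is handed in when it is done.

Besides the shell and the picture viewer there is one more tool, called as name([rows], argument=value, ...), one row to a line, values as JSON. carry_out: Moves the arm, as the interface text tells. Its arguments: {"type":"object","properties":{"targets":{"type":"array","items":{"type":"array","items":{"type":"number","minimum":-1,"maximum":1}}},"grip_force":{"type":"number"}},"required":["targets"]}

```bash
mkdir -p pics; ls; python3 - <<'E'
from bench import *
import cv2,numpy as np
for n in("scene","top"):
    im=get_image(n); cv2.imwrite(f"pics/{n}0.png",im)
    c=camera_info(n); print(n,np.round(c["camera_matrix"],1).tolist(),np.round(c["T"],3).tolist(),[k for k in c])
    for t in ("clip","stand","tape_roll","boat","lab_timer","glass_beaker"):
        print(t,[(round(o["score"],2),o["box"]) for o in outline_of(t,n)])
print(sense(),pinch_z)
print(camera_info("wrist"))
E
```

```text
pics
scene [[492.7, 0.0, 323.7], [0.0, 492.7, 198.9], [0.0, 0.0, 1.0]] [[-0.728, 0.341, -0.595, -0.189], [-0.686, -0.348, 0.64, 0.705], [0.012, 0.873, 0.487, 0.664], [0.0, 0.0, 0.0, 1.0]] ['camera_matrix', 'T']
clip [(0.92, [318.8, 188.9, 347.9, 208.0]), (0.92, [211.4, 260.1, 255.0, 288.7]), (0.86, [375.8, 236.1, 415.6, 254.5])]
stand [(0.97, [225.9, 183.3, 284.7, 249.6]), (0.69, [318.1, 189.6, 348.6, 206.5])]
tape_roll [(0.65, [320.9, 229.8, 345.9, 242.8])]
boat [(0.62, [283.9, 207.4, 298.1, 223.8]), (0.18, [315.6, 185.6, 348.6, 207.7])]
lab_timer [(0.75, [363.4, 171.4, 389.5, 188.4])]
glass_beaker [(0.49, [252.6, 178.4, 271.9, 194.6])]
top [[469.5, 0.0, 317.7], [0.0, 469.5, 200.3], [0.0, 0.0, 1.0]] [[0.024, 0.981, -0.191, 0.324], [-1.0, 0.022, -0.011, -0.076], [-0.007, 0.191, 0.981, 1.108], [0.0, 0.0, 0.0, 1.0]] ['camera_matrix', 'T']
clip [(0.75, [357.8, 158.8, 380.2, 193.1]), (0.7, [185.8, 185.0, 218.2, 220.5]), (0.55, [321.6, 269.3, 338.0, 285.6])]
stand [(0.72, [358.3, 157.4, 379.4, 188.7]), (0.61, [242.1, 132.7, 269.9, 203.4])]
tape_roll [(0.72, [291.2, 214.3, 314.3, 240.8])]

[... 690 characters left out ...]
ay([-0.27860197,  0.13380889, -0.24370399]), 'torque': array([-0.02923643, -0.04323618,  0.0110424 ]), 'finger_force': 0.0, 'finger_gap': 0.0851985402880128} -0.0187
{'camera_matrix': array([[292.76422564,   0.        , 322.15358678],
       [  0.        , 292.76422564, 200.72352213],
       [  0.        ,   0.        ,   1.        ]]), 'tool_from_camera': array([[-1.87839691e-04,  9.61990867e-01,  2.73081555e-01,
         6.91636101e-02],
       [ 9.99999898e-01,  6.86426697e-05,  4.46042760e-04,
        -1.06783054e-03],
       [ 4.10344015e-04,  2.73081611e-01, -9.61990782e-01,
        -1.42840836e-01],
       [ 0.00000000e+00,  0.00000000e+00,  0.00000000e+00,
         1.00000000e+00]])}
```

```bash
python3 - <<'E'
import cv2
a=cv2.imread("pics/top0.png")[105:300,165:455]
cv2.imwrite("pics/a.png",cv2.resize(a,None,fx=2.7,fy=2.7,interpolation=cv2.INTER_CUBIC))
a=cv2.imread("pics/scene0.png")[160:300,200:430]
cv2.imwrite("pics/b.png",cv2.resize(a,None,fx=3.4,fy=3.4,interpolation=cv2.INTER_CUBIC))
E
```

```text
(no output)
```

View pics/a.png

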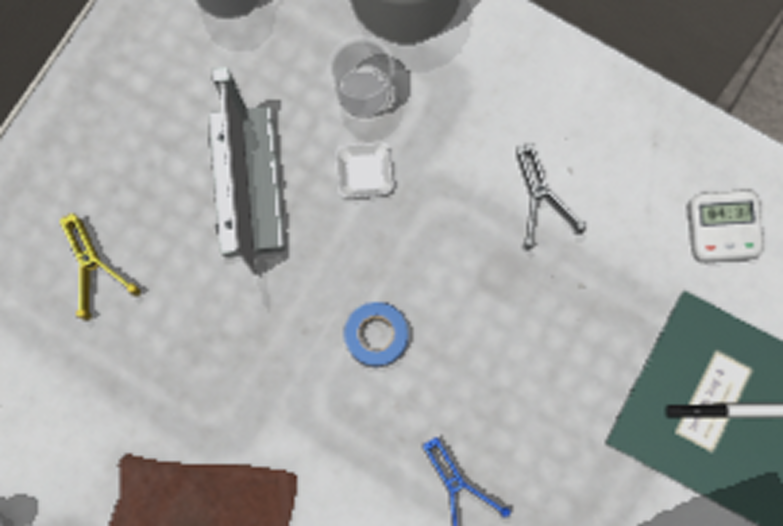

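View pics/b.png

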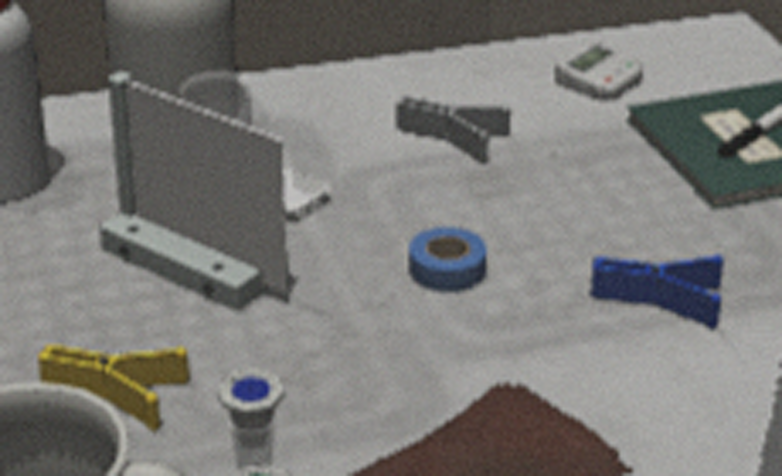

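```bash
cat > h.py <<'E'
import numpy as np
from bench import *
def ray(n,p,z,T=None):
    c=camera_info(n);K=c["camera_matrix"];T=c["T"] if T is None else T
    d=np.array([(p[0]-K[0,2])/K[0,0],-(p[1]-K[1,2])/K[1,1],-1.]);d=T[:3,:3]@d;o=T[:3,3]
    return (o+d*(z-o[2])/d[2])
def proj(n,P,T=None):
    c=camera_info(n);K=c["camera_matrix"];T=c["T"] if T is None else T
    q=T[:3,:3].T@(np.array(P)-T[:3,3]);return np.array([K[0,2]+K[0,0]*q[0]/-q[2],K[1,2]-K[1,1]*q[1]/-q[2]])
def wristT():
    from scipy.spatial.transform import Rotation as R
    s=sense();T=np.eye(4);T[:3,:3]=R.from_euler("xyz",s["tool_rot"]).as_matrix();T[:3,3]=s["tcp_pos"]
    return T@camera_info("wrist")["tool_from_camera"]
E
python3 - <<'E'
from h import *
a=lambda x,y:(165+x/2.7,105+y/2.7); b=lambda x,y:(200+x/3.4,160+y/3.4)
for n,p in dict(rA=a(529,243),rB=a(582,229),piv=a(540,192),jaw=a(525,148)).items(): print(n,ray("top",p,.028).round(4))
print("scene", [ray("scene",b(*p),.028).round(4).tolist() for p in((485,145),(508,110),(400,100),(450,107))])
print("edge",ray("scene",b(283,140),.13).round(4),ray("scene",b(290,298),.01).round(4),"post",ray("scene",b(120,75),.132).round(4))
print("top post",ray("top",a(222,73),.132),"base nearL",ray("top",a(228,255),.022),"base nearR",ray("top",a(285,248),.022),"base farR",ray("top",a(268,103),.022))
for n,p,z in (("tape",(302.7,227.5),.019),("boat",(299.7,166),.01),("timer",(433,189),.02),("beaker",(299,135),.035)): print(n,ray("top",p,z).round(3))
E
```

```text
rA [ 0.5495 -0.1651  0.028 ]
rB [ 0.563  -0.2112  0.028 ]
piv [ 0.5954 -0.1745  0.028 ]
jaw [ 0.635  -0.1611  0.028 ]
scene [[0.5375, -0.1488, 0.028], [0.5618, -0.2042, 0.028], [0.635, -0.156, 0.028], [0.5982, -0.1755, 0.028]]
edge [0.5187 0.075  0.13  ] [0.5135 0.0779 0.01  ] post [0.6635 0.0941 0.132 ]
top post [0.66241872 0.09212432 0.132     ] base nearL [0.53409721 0.09704532 0.022     ] base nearR [0.54146839 0.04749517 0.022     ] base farR [0.67335445 0.06844565 0.022     ]
tape [ 0.471 -0.03   0.019]
boat [ 0.622 -0.018  0.01 ]
timer [ 0.57  -0.336  0.02 ]
beaker [ 0.691 -0.016  0.035]
```

Candidates in the top view are yellow at (202,203), bare steel at (369,176) and blue at (330,280). The steel one is bare metal and the required clip; its roll spacing also measures 48 mm. It points at yaw ≈0.3 with its pivot at (0.596,-0.175). The card's free edge is at about (0.517,0.076), with the card at yaw ≈0.13–0.16. Next I move above the clip rolls.

carry_out([
  [0,0,0,0.068,1],
  [0.16,-0.112,0,0,1],
  [0.16,-0.112,0,0,1],
  [0.16,-0.112,0,0,1],
  [0.16,-0.112,0,0,1],
  [0.16,-0.112,0,0,1],
  [0.16,-0.112,0,0,1],
  [0.16,-0.112,0,0,1],
])

```text
time_s: 1.5
tcp_pos: [0.4554, -0.3032, 0.2316]
tool_rot: [3.141, -0.0, 0.301]
wrist_force: [1.1, -1.6, 0.4]
finger_gap: 0.0855
finger_force: 0.0
```

carry_out([
  [0.16,-0.112,0,0,1],
  [0.16,-0.112,0.06,0,1],
  [0.16,-0.112,0.06,0,1],
  [0,0,0,0,1],
  [0,0,0,0,1],
])

```text
time_s: 2.0
tcp_pos: [0.5431, -0.1896, 0.2015]
tool_rot: [-3.141, 0.001, 0.304]
wrist_force: [0.2, -0.5, 0.2]
finger_gap: 0.0854
finger_force: 0.0
```

```bash
python3 - <<'E'
from h import *
import cv2
T=wristT(); im=get_image("wrist"); s=sense(); print(s["time_s"],s["tcp_pos"],s["tool_rot"])
np.save("T1.npy",T)
o=outline_of("clip","wrist"); print([(x["score"],x["box"]) for x in o])
for P in [(.5495,-.1651,.028),(.563,-.2112,.028),(.5954,-.1745,.028),(.635,-.1611,.028)]: print(proj("wrist",P,T).round(1))
c=[int(v) for v in o[0]["box"]] if o else [0,0,640,400]
x0,y0=max(c[0]-20,0),max(c[1]-20,0); a=im[y0:c[3]+20,x0:c[2]+20]; print(x0,y0,a.shape)
f=min(790/a.shape[1],590/a.shape[0]);print(f)
cv2.imwrite("pics/w1.png",cv2.resize(a,None,fx=f,fy=f,interpolation=cv2.INTER_CUBIC))
E
```

```text
2.05 [ 0.5427389  -0.19059109  0.20191889] [3.14154068e+00 4.55117349e-04 3.01798957e-01]
[(0.81, [300.1, 88.7, 351.1, 171.0]), (0.77, [219.7, 303.2, 248.2, 333.0])]
[303.7 170.5]
[347.7 171.3]
[324.6 131.9]
[323.7  89.6]
280 68 (123, 91, 3)
4.796747967479675
```

View pics/w1.png

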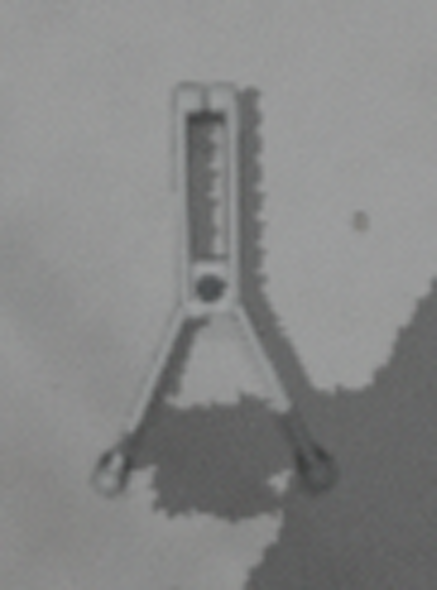

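The crop shows the bare-steel clip, rolls at crop (111,473) and (317,472), pivot at (209,290), jaw tip at (207,85), already nearly aligned with the tool.

```bash
python3 - <<'E'
from h import *
T=np.load("T1.npy"); w=lambda x,y:(280+x/4.797,68+y/4.797)
P=[ray("wrist",w(*p),.028,T) for p in((111,473),(317,472),(209,290),(207,85))]
for p in P: print(p.round(4))
m=(P[0]+P[1])/2; s=sense(); y=s["tool_rot"][2]; d=m-s["tcp_pos"]
print("mid",m.round(4),"sep",np.linalg.norm(P[0]-P[1]),"yaw perp",np.arctan2(*(P[0]-P[1])[:2]*[-1,1]), "yaw piv",np.arctan2(*(P[2]-m)[[1,0]]),np.arctan2(*(P[3]-m)[[1,0]]),"piv dist",np.linalg.norm(P[2]-m))
print("tool dx",d@[np.cos(y),np.sin(y),0],"dy",d@[np.sin(y),-np.cos(y),0],s["tcp_pos"],y)
E
```

```text
[ 0.5534 -0.1633  0.028 ]
[ 0.5675 -0.2078  0.028 ]
[ 0.5985 -0.1725  0.028 ]
[ 0.6383 -0.1595  0.028 ]
mid [ 0.5605 -0.1856  0.028 ] sep 0.046686306625665204 yaw perp 0.30837865165687145 yaw piv 0.3327888542433476 0.32356691236894025 piv dist 0.040198084911003205
tool dx 0.01880673676454217 dy -0.00010927239486070196 [ 0.54253285 -0.19125834  0.20217512] 0.3004814894515111
```

carry_out([
  [0.068,0,0.18,-0.01,1],
  [0,0,0.18,0,1],
  [0,0,0.18,0,0.8],
  [0,0,0.14,0,0.8],
  [0,0,0.07,0,0.75],
  [0,0,0.038,0,0.75],
  [0,0,0,0,0.75],
  [0,0,0,0,0.75],
], grip_force=20)

```text
time_s: 2.9
tcp_pos: [0.5597, -0.1866, 0.0061]
tool_rot: [3.141, -0.001, 0.315]
wrist_force: [0.4, -0.7, -0.6]
finger_gap: 0.0641
finger_force: 0.0
```

carry_out([
  [0,0,0.01,0,0.7],
  [0,0,0,0,0.65],
  [0,0,-0.002,0,0.6],
  [0,0,-0.002,0,0.55],
  [0,0,-0.002,0,0.5],
  [0,0,-0.002,0,0.45],
  [0,0,-0.002,0,0.4],
  [0,0,0,0,0.36],
])

```text
time_s: 3.7
tcp_pos: [0.5597, -0.1858, 0.006]
tool_rot: [3.141, -0.001, 0.316]
wrist_force: [-1.4, 0.0, 8.1]
finger_gap: 0.0305
finger_force: 6.2
```

carry_out([
  [0,0,0,0,0.36],
  [0,0,0,0,0.36],
  [0,0,0,0,0.36],
  [0,0,0,0,0.36],
])

```text
time_s: 4.1
tcp_pos: [0.5597, -0.1857, 0.006]
tool_rot: [3.141, -0.001, 0.316]
wrist_force: [-1.8, 0.0, 8.8]
finger_gap: 0.0308
finger_force: 6.6
```

carry_out([
  [0,0,-0.02,0,0.36],
  [0,0,-0.04,0,0.36],
  [0,0,-0.08,0,0.36],
  [0,0,-0.12,0,0.36],
  [0,0,-0.12,0,0.36],
  [0,0,-0.02,0,0.36],
  [0,0,0,0,0.36],
  [0,0,0,0,0.36],
])

```text
time_s: 4.9
tcp_pos: [0.5584, -0.1853, 0.1043]
tool_rot: [-3.141, 0.001, 0.316]
wrist_force: [-0.1, -0.1, -2.2]
finger_gap: 0.0309
finger_force: 7.9
```

```bash
python3 - <<'E'
from h import *
import cv2
T=wristT(); im=get_image("wrist"); im2=get_image("scene");s=sense(); print(s["time_s"],s["tcp_pos"],s["tool_rot"],s["finger_gap"],s["finger_force"],s["wrist_force"])
np.save("T2.npy",T)
g=s["tcp_pos"]
cv2.imwrite("pics/w2full.png",im);cv2.imwrite("pics/s2full.png",im2)
u,v=proj("scene",g+[.05,.02,.02]).astype(int);print(u,v)
p=proj("wrist",g+[.06,.02,0],T).astype(int);print(p)
A=im[30:230,230:420]; B=im2[v-50:v+50,u-48:u+47]
cv2.imwrite("pics/w2.png",np.hstack([cv2.resize(A,(399,420),interpolation=cv2.INTER_CUBIC),cv2.resize(B,(399,420),interpolation=cv2.INTER_CUBIC)]))
E
```

```text
5.0 [ 0.55808144 -0.18524226  0.1036477 ] [-3.14004574e+00  1.97381259e-03  3.15837073e-01] 0.031090269404662026 7.888412922620773 [-1.25344648  0.16597083 -0.60311825]
327 159
[323 130]
```

View pics/w2.png

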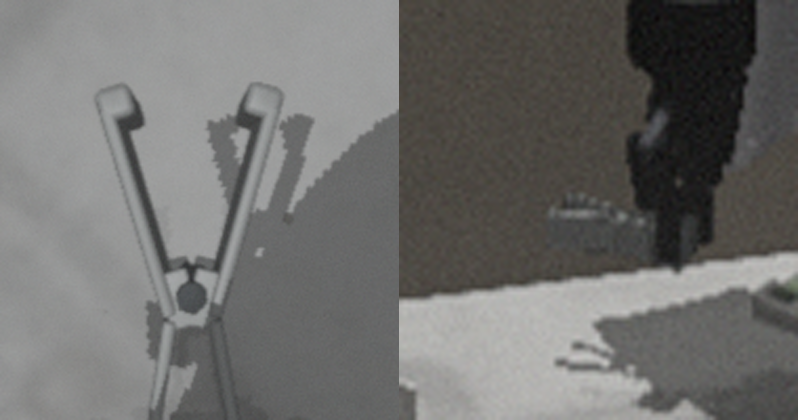

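The clip is open about 26 mm, level and centred: jaws in the left half at crop (120,95) and (262,95). Now to a stand-off in front of the card edge.

carry_out([
  [-0.05,-0.04,0,0,0.36],
  [-0.08,-0.1,0,0,0.36],
  [-0.08,-0.15,0,0,0.36],
  [-0.08,-0.16,0,0,0.36],
  [-0.047,-0.16,0,0,0.36],
  [0,-0.16,0,0,0.36],
  [0,-0.15,0,0,0.36],
  [0,-0.13,0,0,0.36],
])

```text
time_s: 5.8
tcp_pos: [0.3959, 0.039, 0.1042]
tool_rot: [-3.141, 0.002, 0.316]
wrist_force: [-0.3, 0.0, -0.6]
finger_gap: 0.0309
finger_force: 7.9
```

carry_out([
  [0,-0.08,0,0,0.36],
  [0,0,0.04,0.039,0.36],
  [0,0,0.06,0.039,0.36],
  [0,0,0.03,0.039,0.36],
  [0,0,0,0,0.36],
  [0,0,0,0,0.36],
])

```text
time_s: 6.4
tcp_pos: [0.3908, 0.0567, 0.072]
tool_rot: [-3.142, 0.002, 0.142]
wrist_force: [0.1, -0.4, -0.7]
finger_gap: 0.0305
finger_force: 7.9
```

```bash
python3 - <<'E'
from h import *
import cv2
T=wristT(); im=get_image("wrist"); im2=get_image("scene");im3=get_image("top");s=sense(); print(s["time_s"],s["tcp_pos"],s["tool_rot"],s["finger_gap"],s["finger_force"],s["wrist_force"])
np.save("T3.npy",T)
for n,i in (("w",im),("s",im2),("t",im3)): cv2.imwrite(f"pics/{n}3full.png",i)
for n,TT in (("wrist",T),("scene",None),("top",None)):
  print(n,[proj(n,(.517,.0765,z),TT).round().tolist() for z in(.01,.08,.13)])
E
```

```text
6.55 [0.39145707 0.05672102 0.07267115] [-3.14159086e+00 -4.06372874e-04  1.41010093e-01] 0.03079243594514584 7.861412018537521 [ 0.21487911 -0.92307922 -0.84355352]
wrist [[321.0, 18.0], [320.0, -40.0], [319.0, -156.0]]
scene [[285.0, 247.0], [284.0, 221.0], [283.0, 202.0]]
top [[258.0, 208.0], [254.0, 202.0], [251.0, 198.0]]
```

View pics/w3full.png

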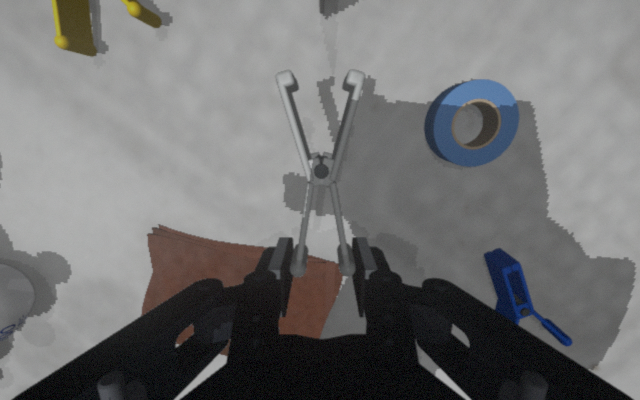

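Wrist view: clip tips at (287,78) and (353,78), middle column 320. The card's lower corner is at about (322,14), as predicted. I zoom in on it, with the scene and top crops beside it.

```bash
python3 - <<'E'
import cv2,numpy as np
w=cv2.imread("pics/w3full.png")[0:60,290:370];s=cv2.imread("pics/s3full.png")[170:270,215:315];t=cv2.imread("pics/t3full.png")[125:225,230:290]
r=lambda a,f:cv2.resize(a,None,fx=f,fy=f,interpolation=cv2.INTER_CUBIC)
o=np.zeros((550,800,3),np.uint8)
a=r(w,4);o[:a.shape[0],:a.shape[1]]=a
a=r(t,3);o[245:545,:180]=a
a=r(s,4.7);o[:470,325:795]=a
cv2.imwrite("pics/z3.png",o)
E
```

```text
(no output)
```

View pics/z3.png

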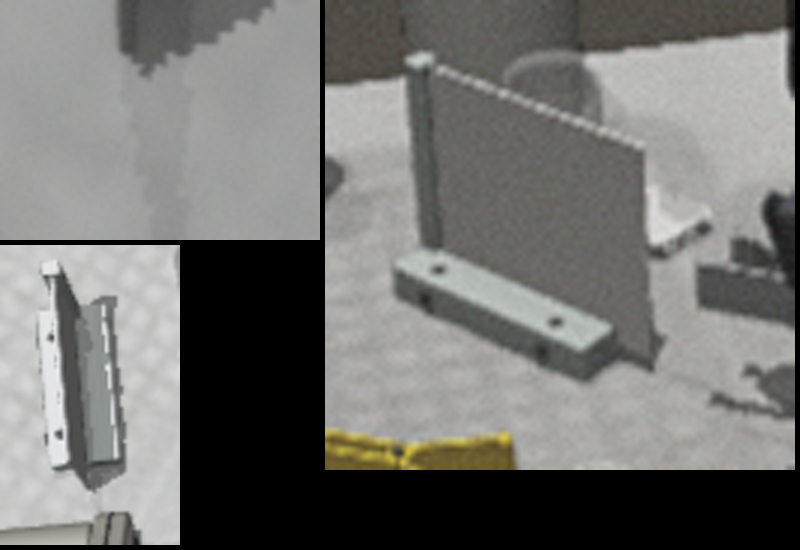

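```bash
python3 - <<'E'
from h import *
T=np.load("T3.npy")
e=ray("scene",(283.1,201.5),.13);f=ray("scene",(238.4,183.8),.13);print(e,f,np.arctan2(*(f-e)[[1,0]]),np.linalg.norm(e-f))
print("edge bottom scene",ray("scene",(285.2,248.2),.01),"wrist",ray("wrist",(321.5,13),.01,T))
s=sense();g=s["tcp_pos"];y=s["tool_rot"][2]
zb=g[2]-.006
for p in((287,74),(353,74),(321,172)):
    q=ray("wrist",p,zb+.028,T)-g;print("clip pt tool x,y",(q@[np.cos(y),np.sin(y),0]).round(4),(q@[np.sin(y),-np.cos(y),0]).round(4))
for E in(e,ray("wrist",(321.5,13),.01,T)):
    q=E-g;print("edge in tool",(q@[np.cos(y),np.sin(y),0]).round(4),(q@[np.sin(y),-np.cos(y),0]).round(4))
E
```

```text
[0.5177966  0.07618007 0.13      ] [0.65448275 0.09226232 0.13      ] 0.11711973584217895 0.1376289986617888
edge bottom scene [0.51204416 0.07956961 0.01      ] wrist [0.51986612 0.07661152 0.01      ]
clip pt tool x,y 0.0841 -0.0145
clip pt tool x,y 0.0842 0.0105
clip pt tool x,y 0.0465 -0.0016
edge in tool 0.1278 -0.0015
edge in tool 0.1299 -0.0016
```

Edge and clip middle agree laterally within 1 mm, and the edge is about 44 mm beyond the tips. Moving 60 mm forward should leave the tips 16 mm past the edge.

carry_out([
  [0.04,0,0,0,0.36],
  [0.06,0,0,0,0.36],
  [0.05,0,0,0,0.36],
  [0.04,0,0,0,0.36],
  [0.03,0,0,0,0.36],
  [0.02,0,0,0,0.36],
  [0,0,0,0,0.36],
  [0,0,0,0,0.36],
])

```text
time_s: 7.35
tcp_pos: [0.4501, 0.0651, 0.0723]
tool_rot: [-3.142, 0.001, 0.14]
wrist_force: [0.7, 0.1, -0.6]
finger_gap: 0.0312
finger_force: 7.9
```

```bash
python3 - <<'E'
from h import *
import cv2
im=get_image("wrist"); im2=get_image("scene");im3=get_image("top");s=sense(); print(s["time_s"],s["tcp_pos"],s["tool_rot"],s["finger_gap"],s["finger_force"],s["wrist_force"])
r=lambda a,f:cv2.resize(a,None,fx=f,fy=f,interpolation=cv2.INTER_CUBIC)
o=np.zeros((580,800,3),np.uint8)
a=r(im[0:185,250:390],2.3);o[:a.shape[0],:a.shape[1]]=a[:,:325]
o[428:578,:240]=r(im3[170:220,210:290],3)
o[:550,328:798]=r(im2[170:287,220:320],4.7)[:550]
cv2.imwrite("pics/z4.png",o)
E
```

```text
7.5 [0.45006475 0.06508013 0.07238928] [-3.14156103e+00  6.69844378e-04  1.40289827e-01] 0.03101601400943579 7.8635309636592865 [-0.1187443   0.38426778 -0.54363818]
```

View pics/z4.png

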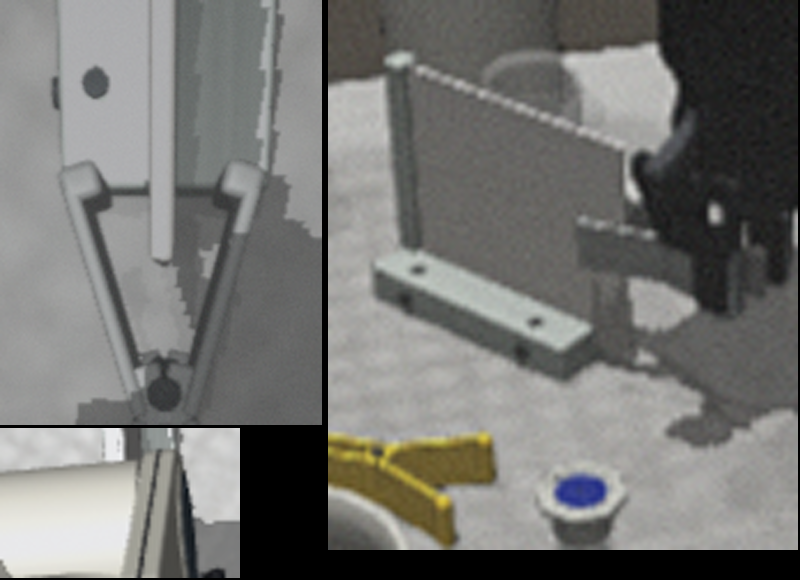

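The picture shows the jaws astride the card: tips at (100,190) and (228,190) in the left crop, card edge at (160,260). The card is centred between the jaws, the edge is about 14–16 mm in, and nothing touches. The force reading is steady, so I hand it in.

```bash
python3 -c "
from bench import *
print(close_job())"
```

```text
the job is handed in; nothing more can be done
None
```

The job is handed in (verdict not shown): the steel clip is held open astride the card's free edge, about 15 mm in and 80 mm up, and in the last picture neither jaw touches the card.

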